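# Load a sample cup into the bench warmer

## Robot

A 7-joint arm with a two-finger parallel gripper is mounted at the origin on a cart in front of the work surface, level with it; the furniture and walls round the work are solid. World frame = base frame: x ahead of the robot, y to its left, z up, the work surface at z = 0. Lengths are in mm, angles in rad, forces in N, time in s.
With the tool pointing down it reaches from about 350 to 900 mm from the base axis. Payload 7.2 kg.
Tool frame: the origin (TCP) lies midway between the tips of the shut fingers; the grasp point (between the pads) lies 19 mm behind it (bot.grip_depth is the distance from the TCP to the grasp point, in mm); z points along the fingers, y is the line along which they close (so a half turn about z gives the same grasp; the last joint's range is limited). The gripper opens to 85 mm and grips with 20 to 120 N. Pads are 22 mm wide; open, the fingers measure 114 mm over their backs; the gripper's body (76 mm by 85 mm) begins 54 mm behind the grasp point. The pads swing forward as they close: fully open they stand 13 mm farther back than shut.
Start: joints at [1.047, 0.411, -0.013, 1.596, 0.006, 1.134, -0.082], TCP at [275.102, -561.202, 231.297] pointing down, gripper open.
Joint ranges: [-2.95, 2.95], [-0.29, 1.99], [-1.47, 1.44], [0.14, 2.54], [-1.03, 4.17], [0.13, 1.85], [-2.86, 2.86]. Speed limits (rad/s): [2.39, 2.39, 3.01, 3.01, 3.14, 3.14, 3.14].

## Interface

Orientations are given as [roll, pitch, yaw] about the fixed x, y, z axes, in that order (R = Rz(yaw) Ry(pitch) Rx(roll)).
In Python, from rig import bot, imaging gives the robot as it stands.
- The arm moves only by the tool servo_tool, never from a script. Its argument "steps" is a list of rows, each an object with "slide": the shift along the tool's x, y, z in cm, a list of three; "delta_rot": the turn, a rotation vector about the tool's x, y, z in rad, a list of three; "grip": the finger opening in cm, from 0 to 8.54. In form: [{"slide": [tx, ty, tz], "delta_rot": [wx, wy, wz], "grip": grip}, ...]. A call has 1 to 20 rows; each row is the pose to reach, as a shift and turn from the pose commanded when the call began, along the tool's axes at that moment; what a row does not reach only later rows make up. A row lasts 1/8 s, in which the tool goes at most 62.5 mm and 10.7 degrees, less where a joint would pass 70% of its speed; a pose out of reach is approached as far as the arm can. A call with a gripper value outside its range is refused whole. The fingers move at their own pace and stop on an object; "force" is the grip in N (left out, the last holds). Time passes only in rows, so rows that repeat a pose let the fingers close. It gives the time, the measured TCP pose, the force, the opening and the grip force at its end, in the units of the state.
- bot.observe(): the state, without advancing time (a new reading comes with each control period).
- imaging.get_image(name): name is "scene" or "top"; returns (picture, depth): 400x640x3 uint8, red, green, blue; 400x640 float32, mm along the optical axis (not along the pixel's ray), 0 where there is no reading.
- imaging.camera_info(name): a dict with "fx", "fy", "cx", "cy" (pixels), "pose" (4x4, takes a point from camera to world coordinates). Camera axes: x right, y up, looking along -z (the intrinsics and any distortion apply to the point x, -y, -z); pixel columns grow to the right and rows downward; lengths in mm; the calibration is good to about 2 mm. A picture is of the moment at which its call begins. camera_info takes no time and is no camera call.
- bot.finish_job(): hands the job in; it is judged then, once.
The state is a dict: "time": time; "joints": joint angles; "qd": joint speeds; "joint_torque": joint torques, N m; "tool_pos": TCP position; "orientation": TCP orientation; "wrist_force": force on the tool from outside, world axes, zero at the start; "moment": the same for the moment, N m; "gripper_width": finger opening in mm; "grasp_force": force on a finger pad.
Only numpy, scipy, OpenCV 4.12 (cv2) and the standard library are available. Lean on these libraries where they do the work, as an engineer would, in place of code of your own. Each camera call takes 0.05 s, during which the arm holds its last target. There are 200 camera calls.

## Task

Put the orange-lidded sample cup in the white bench warmer. Its hatch has a push-push catch: push the blue pad down until the hatch pops ajar, swing the hatch up by its knob until it rests wide open, stand the cup upright in the middle of the round metal plate inside and let go of it, then bring the hatch down under control, without letting it slam, and push it until it latches shut. Keep the cup upright and leave the white-lidded cup, the timer and the marker alone.

Things in the scene. Friction and masses are not known exactly. Their poses are not given: they have to be found in the camera images.
- warmer: White bench warmer, a fixed box 170 (x) by 190 (y) by 75 mm high below its hatch, turned up to 0.25 rad. Origin: centre of its underside; x from its front (grey control strip, towards the robot) to its back, z up. Its open-topped chamber, 130 (x) by 154 (y) mm, is centred 6 mm behind the origin; chamber floor 20 mm above the bench.
- plate_top (a point): Centre of the top of the round metal plate on the chamber floor (60 mm across, 4 mm high; top 24 mm above the bench, right over the warmer's origin), where the cup shall stand. Axes as the warmer's.
- hatch (a joint): Angle (rad): 0 latched shut, + as its front edge rises. Pushed down with 5 to 12 N at the pad it hits a firm stop at -0.042 (6 mm at the pad); let go, a spring pin lifts it to rest ajar at about 0.31. Pulling won't open it. Then it swings freely (1 N at the knob) to its stop at 1.72, where it rests; let go before upright it falls to ajar. Pushed from ajar to -0.042 and let go, it latches at 0.
- hatch_hinge (a point): Middle of the hinge line (along the warmer's y), 80 mm behind the warmer's origin, 88 mm above the bench; stays put, but its axes turn with the hatch: -x points to the hatch's front edge, z is its upper normal. The hatch is a slab 165 mm long, 190 mm wide, 10 mm thick with a clear window, its mid-plane through the hinge line.
- push_pad (a point): Centre of the top of the round blue push pad (26 mm across, 2 mm high) on the hatch near its front edge, 145 mm from the hinge line and 7 mm above the hatch's mid-plane; moves with the hatch.
- hatch_knob (a point): Centre of the grey knob on the tongue (12 mm wide) 40 mm ahead of the middle of the hatch's front edge, 205 mm from the hinge line in the mid-plane: a cylinder along y, 16 mm across, 18 mm long. Pinch its flat ends (18 mm apart); it turns between the fingers as the hatch swings, so the gripper can stay pointing down. Height: 88 mm shut, 150 ajar, 290 open (then 30 mm behind the hinge).
- cup_orange: White sample cup with an orange screw lid, 41 mm high; body 36 mm across, lid 42 mm across (from 29 to 41 mm above its base); 15 to 50 g. Origin at the centre of its underside, z up through the lid. Starts upright on the bench.
- cup_white: Like the orange-lidded cup but with a white lid. A bystander; stands near the orange one, and the two may stand in each other's place. Origin at the centre of its underside.
- timer: White bench timer with blue keys, 62 by 68 by 24 mm, lying on the bench; a bystander. Origin at the centre of its underside.
- marker: White marker with a black cap, 141 mm long along its y, 13 mm thick, lying on the bench behind the warmer; a bystander. Origin at the centre of its underside.
Mind the look-alikes: they are no part of the job. There is more than one size of the cup_orange; the one meant has the size given above.

How it is judged (in metres and radians):
On the way, in this order (a step that is already met when the one before it is completed fails the run):
1. the shut hatch is pushed down into its catch (value of joint hatch below -0.02 rad), for 0.02 s.
2. the hatch has popped ajar (value of joint hatch above 0.15 rad), for 0.1 s.
3. the hatch is swung wide open past upright and rests there, let go (value of joint hatch above 1.6 rad and contact force between the fingers and hatch below 0.1 N), for 0.2 s.
4. the orange-lidded cup stands upright in the middle of the plate, let go (horizontal distance between cup_orange and plate_top below 0.012 m and z of cup_orange in the frame of warmer between 0.02 and 0.029 m and angle between cup_orange's own z axis and vertical below 0.12 rad and contact force between the fingers and cup_orange below 0.1 N and value of joint hatch above 1.5 rad), for 0.2 s.
5. the hatch is pushed down into its catch again (value of joint hatch below -0.02 rad), for 0.02 s.
At the end, for the whole second after the job is handed in: The hatch is latched shut (between -0.012 and 0.02 rad) and the orange-lidded cup stands at rest on the round plate inside, its centre within 12 mm of the plate's, upright within 0.12 rad (horizontal distance between cup_orange and plate_top below 0.012 m and z of cup_orange in the frame of warmer between 0.02 and 0.029 m and angle between cup_orange's own z axis and vertical below 0.12 rad and value of joint hatch between -0.012 and 0.02 rad and linear speed of cup_orange below 0.02 m/s); the robot touches nothing.
It fails at once if the orange-lidded cup is tipped by more than 0.5 rad (angle between cup_orange's own z axis and vertical above 0.5 rad).
It fails at once if the hatch slams (falls faster than 4 rad/s) (velocity of joint hatch below -4 rad/s).
It fails at once if the white-lidded cup is moved by more than 30 mm (distance of cup_white from where it was at the start of the episode above 0.03 m).
It fails at once if the timer is moved by more than 30 mm (distance of timer from where it was at the start of the episode above 0.03 m).
It fails at once if the marker is moved by more than 30 mm (distance of marker from where it was at the start of the episode above 0.03 m).
It also fails if it takes over 64 s, if anything falls off the work surface, if the arm or the gripper's body presses on something with over 40 N, if the wrist force passes 120 N, or if a joint passes its speed limit or range.

## Working session

There is one attempt and no reset: what is moved stays moved. The work goes in short steps, Python scripts to look and compute and a tool call to move; the robot and the scene stay as the last step left them, time stands still between calls to the robot, and variables do not carry over. Pictures are saved under pics/ and viewed, at most 10 in all, crops included, and the job is handed in when it is done.

Besides the shell and the picture viewer there is one more tool, called after "Call:" as name(argument=value, ...) on one line, values as JSON. servo_tool: Moves the arm, as the interface text tells. Its arguments: {"type":"object","properties":{"steps":{"type":"array","items":{"type":"object","properties":{"slide":{"type":"array","items":{"type":"number"}},"delta_rot":{"type":"array","items":{"type":"number"}},"grip":{"type":"number"}}}},"force":{"type":"number"}},"required":["steps"]}

```bash
ls; mkdir -p pics
cat > h.py <<'E'
import numpy as np, cv2
from rig import bot, imaging
def cloud(n):
    im,d=imaging.get_image(n); c=imaging.camera_info(n)
    v,u=np.mgrid[:400,:640]
    P=np.stack([(u-c['cx'])/c['fx']*d,-(v-c['cy'])/c['fy']*d,-d,np.ones_like(d)],-1)@np.array(c['pose']).T
    P=P[...,:3]; P[d==0]=np.nan
    return im,d,P
E
python3 - <<'E'
from h import *
for n in('scene','top'):
    im,d,P=cloud(n); cv2.imwrite(f'pics/{n}0.png',im[...,::-1]); np.save(n,P)
    c=imaging.camera_info(n); print(n,{k:v for k,v in c.items()}, np.mean(d>0))
s=bot.observe();print(s)
E
```

```text
pics
scene {'fx': 468.3731186778547, 'fy': 468.3731186778547, 'cx': 315.61189474309924, 'cy': 199.59304567957196, 'pose': array([[-6.62391031e-01,  5.48902446e-01, -5.09847259e-01,
         6.63796112e+01],
       [-7.48980719e-01, -5.00029971e-01,  4.34738900e-01,
         6.11612609e+02],
       [-1.63096646e-02,  6.69832914e-01,  7.42332716e-01,
         8.13003182e+02],
       [ 0.00000000e+00,  0.00000000e+00,  0.00000000e+00,
         1.00000000e+00]])} 0.9473046875
top {'fx': 388.39103474284946, 'fy': 388.39103474284946, 'cx': 328.3205226242885, 'cy': 199.65837845214207, 'pose': array([[-9.55963758e-03,  9.95387052e-01, -9.54632341e-02,
         5.09275820e+02],
       [-9.99470669e-01, -6.54252501e-03,  3.18681083e-02,
         1.93473453e+02],
       [ 3.10965318e-02,  9.57173501e-02,  9.94922708e-01,
         9.42528959e+02],
       [ 0.00000000e+00,  0.00000000e+00,  0.00000000e+00,
         1.00000000e+00]])} 0.99616015625
{'time': 0.1, 'joints': array([ 1.04677186,  0.41186371, -0.01271765,  1.59692546,  0.00561271,
        1.13430568, -0.08221111]), 'qd': array([ 2.67508495e-04, -5.70830492e-04, -1.56168989e-03, -3.48472977e-03,
        5.76372249e-05, -5.96765611e-05, -5.59393937e-04]), 'joint_torque': array([ 1.83406912e-03, -6.01829982e+01,  6.83652107e-01, -3.00089800e+01,
        1.38526937e-02,  6.37644858e-03,  5.68331336e-05]), 'tool_pos': array([ 274.90292473, -560.81535263,  230.52412922]), 'orientation': array([-3.14013048e+00,  1.12444376e-04,  4.55848011e-01]), 'wrist_force': array([-0.37518685, -0.05602246,  0.14911343]), 'moment': array([-0.02881652,  0.01514768, -0.00140311]), 'grasp_force': 0.0, 'gripper_width': 85.45935402355462}
```

View pics/scene0.png

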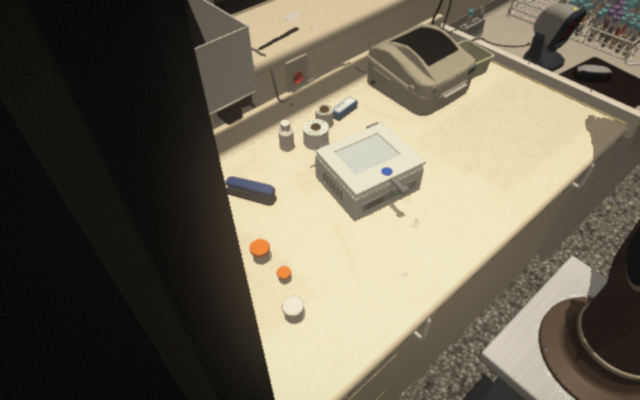

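View pics/top0.png

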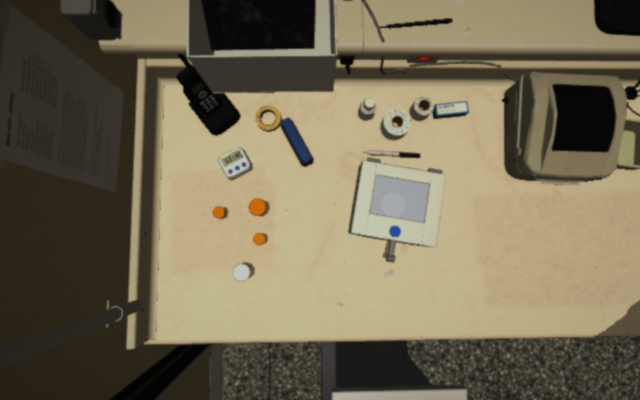

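The top view shows the warmer at (397,205), with its pad at (395,231) and its knob at (390,256). Orange lids are at (258,207), which is the largest, (219,212) and (260,239). The white cup is at (242,271), the timer at (235,163) and the marker at (392,154).

```bash
cat > m.py <<'E'
from h import *
im=cv2.imread('pics/top0.png'); hsv=cv2.cvtColor(im,cv2.COLOR_BGR2HSV)
c=imaging.camera_info('top'); T=np.array(c['pose'])
def ray(u,v,z):
    d=T[:3,:3]@np.array([(u-c['cx'])/c['fx'],-(v-c['cy'])/c['fy'],-1]); o=T[:3,3]
    return o+d*(z-o[2])/d[2]
P=np.load('top.npy')
def blobs(m,name,amin=15):
    n,l,s,ce=cv2.connectedComponentsWithStats(m.astype(np.uint8))
    for i in range(1,n):
        if s[i,4]<amin: continue
        q=P[l==i]; z=np.nanmedian(q[:,2]); a=s[i,4]; dd=2*np.sqrt(a/np.pi)*(T[2,3]-z)/c['fx']
        print(name,ce[i].round(1),'area',a,'diam',dd.round(1),'z',z.round(1),'pct90',np.nanpercentile(q[:,2],90).round(1),'xy',np.nanmedian(q,0).round(1), ray(*ce[i],z).round(1))
H,S,V=[hsv[...,i].astype(int) for i in range(3)]
sub=np.zeros(H.shape,bool); sub[60:335,150:500]=1
blobs(sub&(H<14)&(S>180)&(V>120),'orange')
blobs(sub&(H>100)&(H<125)&(S>150)&(V>100),'blue')
w=np.zeros_like(sub); w[255:290,225:262]=1
blobs(w&(P[...,2]>20),'white')
w=np.zeros_like(sub); w[140:260,330:460]=1
m=(w&(P[...,2]>84)&(P[...,2]<110)).astype(np.uint8)
cs,_=cv2.findContours(m,0,2); k=max(cs,key=cv2.contourArea)
r=np.zeros_like(m); cv2.drawContours(r,[k],-1,1,-1); r=cv2.morphologyEx(r,cv2.MORPH_OPEN,np.ones((13,13)))
cs,_=cv2.findContours(r,0,2); k=max(cs,key=cv2.contourArea)
w3=np.array([ray(*p[0],93)[:2] for p in k],np.float32); print('hatch',cv2.minAreaRect(w3), np.nanmedian(P[...,2][r>0]))
kn=np.zeros_like(sub); kn[243:268,375:405]=1
q=P[kn&(P[...,2]>70)]; print('knob',len(q),q.min(0),q.max(0)); v,u=np.where(kn&(P[...,2]>70)); 
for vv in sorted(set(v)): print(vv,u[v==vv].min(),u[v==vv].max(),P[vv,u[v==vv]][:,2].mean().round(1),end=';')
E
python3 m.py
```

```text
blue [394.6 231. ] area 76 diam 21.5 z 94.9 pct90 97.0 xy [520.8  21.5  94.9] [520.8  21.8  94.9]
white [241.5 271.6] area 271 diam 43.2 z 40.1 pct90 42.0 xy [431.8 363.8  40.1] [432.4 364.   40.1]
hatch ((585.6823120117188, 10.326026916503906), (189.5990447998047, 173.89901733398438), 79.8603515625) 91.87370559028909
knob 135 [453.22520693  20.91558665  85.65158389] [494.75419903  41.78431245  98.27306319]
243 390 395 92.1;244 390 395 92.9;245 390 395 91.7;246 390 394 91.0;247 389 394 91.2;248 389 394 90.9;249 389 394 91.9;250 389 394 92.2;251 389 394 92.3;252 389 394 91.2;253 389 393 92.2;254 387 393 91.9;255 387 394 92.3;256 386 395 93.7;257 386 395 94.1;258 386 394 94.3;259 386 394 95.7;260 386 394 93.9;261 387 394 91.5;262 393 393 87.7;
```

```bash
cat >> m.py <<'E'
print()
print(hsv[207,258],hsv[212,219],hsv[239,260],'knob',ray(390.3,258.3,92))
blobs(sub&(H<18)&(S>170)&(V>120)&(P[...,2]>12),'orange')
for a,b in((258,207),(219,212),(260,239)):
  w=np.zeros_like(sub); w[b-14:b+15,a-14:a+15]=1
  zz=np.nanmedian(P[b-2:b+3,a-2:a+3,2]); blobs(w&(P[...,2]>zz-7),'cup')
blobs(sub&(P[...,2]>12),'thing')
E
python3 m.py | tail -22
grep -n . /dev/null; python3 -c "
import rig;print([x for x in dir(rig.bot) if x[0]!='_'])"
```

```text
243 390 395 92.1;244 390 395 92.9;245 390 395 91.7;246 390 394 91.0;247 389 394 91.2;248 389 394 90.9;249 389 394 91.9;250 389 394 92.2;251 389 394 92.3;252 389 394 91.2;253 389 393 92.2;254 387 393 91.9;255 387 394 92.3;256 386 395 93.7;257 386 395 94.1;258 386 394 94.3;259 386 394 95.7;260 386 394 93.9;261 387 394 91.5;262 393 393 87.7;
[ 15 243 198] [ 15 247 197] [ 16 241 197] knob [461.55749976  32.26453893  92.        ]
orange [257.2 206.7] area 226 diam 39.4 z 40.5 pct90 42.5 xy [579.9 329.9  40.5] [580.5 329.6  40.5]
orange [218.3 212. ] area 104 diam 27.1 z 28.4 pct90 30.3 xy [569.7 422.4  28.4] [569.8 421.8  28.4]
orange [259.2 238.8] area 106 diam 27.3 z 28.3 pct90 30.2 xy [506.  326.7  28.3] [506.5 326.3  28.3]
cup [257.3 206.5] area 253 diam 41.7 z 40.4 pct90 42.4 xy [580.  329.8  40.4] [581.  329.4  40.4]
cup [218.7 211.7] area 124 diam 29.6 z 28.2 pct90 30.3 xy [569.9 420.7  28.2] [570.5 421.   28.2]
cup [259.1 238.5] area 124 diam 29.6 z 28.2 pct90 30.1 xy [507.1 326.7  28.2] [507.2 326.5  28.2]
thing [285.4  82.3] area 10712 diam 258.1 z 84.3 pct90 341.1 xy [806.5 281
[... 690 characters left out ...]
0 xy [710.6 -17.6  13.7] [710.4 -17.2  13.7]
thing [413.5 154.1] area 21 diam 12.4 z 13.8 pct90 15.1 xy [709.2 -47.   13.8] [708.9 -46.   13.8]
thing [397.2 204.1] area 6851 diam 204.6 z 91.7 pct90 94.4 xy [580.6  15.8  91.7] [580.1  14.   91.7]
thing [257.4 206.5] area 258 diam 42.1 z 40.3 pct90 42.4 xy [580.  329.7  40.3] [580.9 329.1  40.3]
thing [218.7 211.7] area 127 diam 29.9 z 28.2 pct90 30.2 xy [569.9 420.6  28.2] [570.3 420.8  28.2]
thing [259.1 238.5] area 124 diam 29.6 z 28.2 pct90 30.1 xy [507.1 326.7  28.2] [507.2 326.5  28.2]
thing [241.5 271.6] area 271 diam 43.2 z 40.1 pct90 42.0 xy [431.8 363.8  40.1] [432.4 364.   40.1]
['Unreachable', 'finish_job', 'grip_depth', 'observe']
```

The target cup is at about (580.5, 329.5), with a 42 mm lid at z 41. The warmer's yaw is about -0.172 and its origin about (585, 10.6). The measured pad, knob and hatch points agree with the sizes given.

```bash
cat > go.py <<'E'
import sys; from h import *; from scipy.spatial.transform import Rotation as R
s=bot.observe(); r=R.from_euler('xyz',s['orientation'])
print('t',s['time'],s['tool_pos'].round(1),s['orientation'].round(3),s['wrist_force'].round(1),'w',s['gripper_width'].round(1),'j',s['joints'].round(2))
a=[float(v) for v in sys.argv[1:]]
for i in range(0,len(a),4):
    p=np.array(a[i:i+3]); t=R.from_euler('xyz',[np.pi,0,a[i+3]])
    print('slide',(r.inv().apply(p-s['tool_pos'])/10).round(2),'rot',(r.inv()*t).as_rotvec().round(3))
E
python3 go.py 521 21.7 230 -.172  521 21.7 125 -.172
```

```text
Traceback (most recent call last):
  File "go.py", line 3, in <module>
    print('t',s['time'],s['tool_pos'].round(1),s['orientation'].round(3),s['wrist_force'].round(1),'w',s['gripper_width'].round(1),'j',s['joints'].round(2))
                                                                                                       ^^^^^^^^^^^^^^^^^^^^^^^^
AttributeError: 'float' object has no attribute 'round'
```

```bash
sed -i "s/s\['gripper_width'\].round(1)/round(s['gripper_width'],1),round(s['grasp_force'],1)/" go.py
python3 go.py 521 21.7 230 -.172  521 21.7 125 -.172
```

```text
t 0.1 [ 274.9 -560.8  230.5] [-3.14   0.     0.456] [-0.4 -0.1  0.1] w 85.5 0.0 j [ 1.05  0.41 -0.01  1.6   0.01  1.13 -0.08]
slide [ 47.74 -41.47   0.11] rot [-0.001  0.001  0.628]
slide [ 47.74 -41.45  10.61] rot [-0.001  0.001  0.628]
```

Call:
servo_tool(steps=[{"slide": [47.74,-41.47,0],"delta_rot": [0,0,0.628],"grip": 0},{"slide": [47.74,-41.47,0],"delta_rot": [0,0,0.628],"grip": 0},{"slide": [47.74,-41.47,0],"delta_rot": [0,0,0.628],"grip": 0},{"slide": [47.74,-41.47,0],"delta_rot": [0,0,0.628],"grip": 0},{"slide": [47.74,-41.47,0],"delta_rot": [0,0,0.628],"grip": 0},{"slide": [47.74,-41.47,0],"delta_rot": [0,0,0.628],"grip": 0},{"slide": [47.74,-41.47,0],"delta_rot": [0,0,0.628],"grip": 0},{"slide": [47.74,-41.47,0],"delta_rot": [0,0,0.628],"grip": 0},{"slide": [47.74,-41.47,0],"delta_rot": [0,0,0.628],"grip": 0},{"slide": [47.74,-41.47,0],"delta_rot": [0,0,0.628],"grip": 0},{"slide": [47.74,-41.47,0],"delta_rot": [0,0,0.628],"grip": 0},{"slide": [47.74,-41.47,0],"delta_rot": [0,0,0.628],"grip": 0},{"slide": [47.74,-41.47,10],"delta_rot": [0,0,0.628],"grip": 0},{"slide": [47.74,-41.47,10],"delta_rot": [0,0,0.628],"grip": 0},{"slide": [47.74,-41.47,10],"delta_rot": [0,0,0.628],"grip": 0},{"slide": [47.74,-41.47,10],"delta_rot": [0,0,0.628],"grip": 0}])

```text
time: 2.1
tool_pos: [521.9, 20.1, 132.7]
orientation: [3.141, -0.002, -0.174]
wrist_force: [0.7, -1.0, 0.9]
gripper_width: 0.1
grasp_force: 0.0
```

```bash
python3 go.py 521 21.7 100 -.172  521 21.7 92 -.172
```

```text
t 2.1 [521.9  20.1 132.7] [ 3.141e+00 -2.000e-03 -1.740e-01] [ 0.7 -1.   0.9] w 0.1 0.0 j [ 0.09  0.37 -0.27  1.94  0.13  0.85 -2.  ]
slide [-0.12 -0.15  3.27] rot [ 0.    -0.002 -0.002]
slide [-0.12 -0.15  4.07] rot [ 0.    -0.002 -0.002]
```

Call:
servo_tool(steps=[{"slide": [-0.1,-0.1,3.3],"grip": 0},{"slide": [-0.1,-0.1,3.7],"grip": 0},{"slide": [-0.1,-0.1,4.0],"grip": 0},{"slide": [-0.1,-0.1,4.2],"grip": 0},{"slide": [-0.1,-0.1,4.4],"grip": 0},{"slide": [-0.1,-0.1,4.4],"grip": 0}])

```text
invalid input
```

Call:
servo_tool(steps=[{"slide": [-0.1,-0.1,3.3],"delta_rot": [0,0,0],"grip": 0},{"slide": [-0.1,-0.1,3.7],"delta_rot": [0,0,0],"grip": 0},{"slide": [-0.1,-0.1,4.0],"delta_rot": [0,0,0],"grip": 0},{"slide": [-0.1,-0.1,4.2],"delta_rot": [0,0,0],"grip": 0},{"slide": [-0.1,-0.1,4.4],"delta_rot": [0,0,0],"grip": 0},{"slide": [-0.1,-0.1,4.4],"delta_rot": [0,0,0],"grip": 0}])

```text
time: 2.85
tool_pos: [521.1, 22.2, 89.1]
orientation: [3.141, -0.002, -0.173]
wrist_force: [-6.6, -1.9, 15.0]
gripper_width: 0.1
grasp_force: 7.6
```

Call:
servo_tool(steps=[{"slide": [0,0,-1.5],"delta_rot": [0,0,0],"grip": 0},{"slide": [0,0,-6],"delta_rot": [0,0,0],"grip": 0},{"slide": [0,0,-12],"delta_rot": [0,0,0],"grip": 0},{"slide": [-5,0,-13.5],"delta_rot": [0,0,0],"grip": 4.5},{"slide": [-10,0,-13.5],"delta_rot": [0,0,0],"grip": 4.5},{"slide": [-15,0,-13.5],"delta_rot": [0,0,0],"grip": 4.5},{"slide": [-15,0,-13.5],"delta_rot": [0,0,0],"grip": 4.5}])

```text
time: 3.72
tool_pos: [370.2, 48.6, 223.2]
orientation: [3.141, -0.001, -0.17]
wrist_force: [0.6, 0.0, 0.1]
gripper_width: 44.4
grasp_force: 0.0
```

```bash
python3 - <<'E'
from h import *
im,d,P=cloud('top'); cv2.imwrite('pics/t1.png',cv2.resize(im[140:300,320:480,::-1],None,fx=3.5,fy=3.5))
w=P[240:270,370:410]; 
for v in range(222,262,2):
    r=P[v,380:405]; k=r[:,2]>np.nanmax(r[:,2])-12; print(v,r[k].mean(0).round(1),k.sum())
E
python3 go.py 471.5 30.2 190 -.172  471.5 30.2 134 -.172
```

```text
222 [539.   35.1 135.5] 25
224 [534.8  35.4 136.8] 25
226 [530.6  35.8 138. ] 25
228 [526.4  36.2 139.6] 25
230 [522.2  36.5 140.7] 25
232 [518.1  36.7 141.1] 24
234 [514.   32.7 141.1] 21
236 [509.7  20.4 141.7] 9
238 [505.7  24.6 141.6] 7
240 [501.6  25.1 143.2] 7
242 [497.5  26.8 145.8] 6
244 [493.5  27.1 146.6] 6
246 [489.4  27.5 148.4] 6
248 [485.4  28.  150.2] 6
250 [481.4  29.2 150.3] 7
252 [477.5  30.2 154.8] 9
254 [473.6  30.8 157. ] 9
256 [469.6  31.8 156.6] 10
258 [465.4  30.3 153.4] 9
260 [452.3  10.9   0.5] 25
t 3.775 [372.3  48.4 223.4] [-3.142e+00 -3.000e-03 -1.710e-01] [-0.1 -0.7  0.3] w 44.9 0.0 j [ 0.1   0.   -0.35  2.14  0.    1.   -2.  ]
slide [10.07  0.11  3.37] rot [-0.    -0.003  0.001]
slide [10.05  0.11  8.97] rot [-0.    -0.003  0.001]
```

View pics/t1.png

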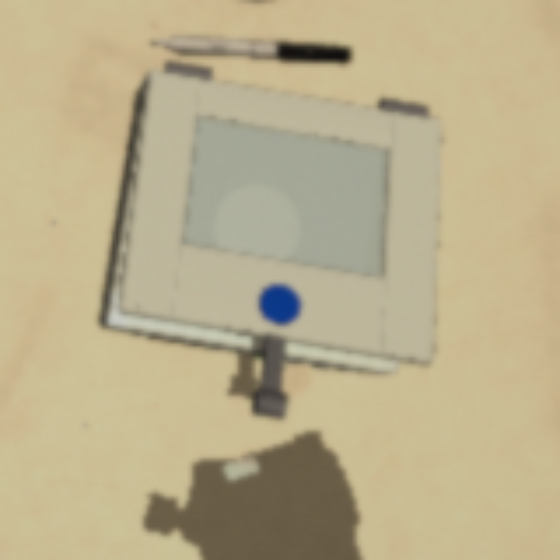

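Call:
servo_tool(steps=[{"slide": [5,0,1.5],"delta_rot": [0,0,0],"grip": 4.5},{"slide": [9.95,0,3.4],"delta_rot": [0,0,0],"grip": 4.5},{"slide": [9.95,0,3.4],"delta_rot": [0,0,0],"grip": 4.5},{"slide": [9.95,0,7],"delta_rot": [0,0,0],"grip": 4.5},{"slide": [9.95,0,9.2],"delta_rot": [0,0,0],"grip": 4.5},{"slide": [9.95,0,9.2],"delta_rot": [0,0,0],"grip": 4.5},{"slide": [9.95,0,9.2],"delta_rot": [0,0,0],"grip": 1.6},{"slide": [9.95,0,9.2],"delta_rot": [0,0,0],"grip": 1.6},{"slide": [9.95,0,9.2],"delta_rot": [0,0,0],"grip": 1.6},{"slide": [9.95,0,9.2],"delta_rot": [0,0,0],"grip": 1.6}], force=25)

```text
time: 5.03
tool_pos: [471.1, 30.0, 131.0]
orientation: [3.141, -0.001, -0.173]
wrist_force: [0.3, -5.0, 0.7]
gripper_width: 17.5
grasp_force: 26.7
```

```bash
python3 go.py; python3 -c "
import numpy as np
a=.31
for t in np.linspace(a,1.69,19)[1:]: print(round(t,2),(20.5*(np.cos(a)-np.cos(t))).round(2),(-20.5*(np.sin(t)-np.sin(a))).round(2))"
```

```text
t 5.025 [471.1  30.  131. ] [ 3.141e+00 -1.000e-03 -1.730e-01] [ 0.3 -5.   0.7] w 17.5 26.7 j [ 0.09  0.29 -0.3   2.05  0.12  0.81 -2.03]
0.39 0.54 -1.48
0.46 1.18 -2.91
0.54 1.94 -4.29
0.62 2.8 -5.6
0.69 3.76 -6.85
0.77 4.81 -8.02
0.85 5.94 -9.1
0.92 7.16 -10.1
1.0 8.45 -11.0
1.08 9.8 -11.79
1.15 11.21 -12.49
1.23 12.67 -13.07
1.31 14.17 -13.54
1.38 15.7 -13.89
1.46 17.26 -14.12
1.54 18.82 -14.23
1.61 20.39 -14.23
1.69 21.96 -14.1
```

Call:
servo_tool(steps=[{"slide": [0.54,0,-1.48],"delta_rot": [0,0,0],"grip": 1.6},{"slide": [1.18,0,-2.91],"delta_rot": [0,0,0],"grip": 1.6},{"slide": [1.94,0,-4.29],"delta_rot": [0,0,0],"grip": 1.6},{"slide": [2.8,0,-5.6],"delta_rot": [0,0,0],"grip": 1.6},{"slide": [3.76,0,-6.85],"delta_rot": [0,0,0],"grip": 1.6},{"slide": [4.81,0,-8.02],"delta_rot": [0,0,0],"grip": 1.6},{"slide": [5.94,0,-9.1],"delta_rot": [0,0,0],"grip": 1.6},{"slide": [7.16,0,-10.1],"delta_rot": [0,0,0],"grip": 1.6},{"slide": [8.45,0,-11.0],"delta_rot": [0,0,0],"grip": 1.6},{"slide": [9.8,0,-11.79],"delta_rot": [0,0,0],"grip": 1.6},{"slide": [11.21,0,-12.49],"delta_rot": [0,0,0],"grip": 1.6},{"slide": [12.67,0,-13.07],"delta_rot": [0,0,0],"grip": 1.6},{"slide": [14.17,0,-13.54],"delta_rot": [0,0,0],"grip": 1.6},{"slide": [15.7,0,-13.89],"delta_rot": [0,0,0],"grip": 1.6},{"slide": [17.26,0,-14.12],"delta_rot": [0,0,0],"grip": 1.6},{"slide": [18.82,0,-14.23],"delta_rot": [0,0,0],"grip": 1.6},{"slide": [20.39,0,-14.23],"delta_rot": [0,0,0],"grip": 1.6},{"slide": [21.96,0,-14.1],"delta_rot": [0,0,0],"grip": 1.6},{"slide": [21.96,0,-14.1],"delta_rot": [0,0,0],"grip": 1.6}])

```text
time: 7.4
tool_pos: [688.0, -8.8, 272.4]
orientation: [3.14, -0.002, -0.174]
wrist_force: [-1.0, -5.5, 3.7]
gripper_width: 17.3
grasp_force: 27.4
```

Call:
servo_tool(steps=[{"slide": [0,0,0],"delta_rot": [0,0,0],"grip": 4.5},{"slide": [0,0,0],"delta_rot": [0,0,0],"grip": 4.5},{"slide": [0,0,0],"delta_rot": [0,0,0],"grip": 4.5},{"slide": [0,0,-5],"delta_rot": [0,0,0],"grip": 4.5},{"slide": [0,0,-7],"delta_rot": [0,0,0],"grip": 4.5},{"slide": [0,0,-7],"delta_rot": [0,0,0],"grip": 4.5}])

```text
time: 8.15
tool_pos: [687.7, -6.0, 343.2]
orientation: [-3.141, -0.004, -0.172]
wrist_force: [0.5, 0.6, -0.7]
gripper_width: 44.9
grasp_force: 0.0
```

```bash
python3 - <<'E'
from h import *
im,d,P=cloud('scene'); cv2.imwrite('pics/s1.png',im[...,::-1])
E
python3 go.py 580.5 329.5 150 0.1  580.5 329.5 18 0.1
```

```text
t 8.2 [687.   -6.2 341.4] [-3.141e+00 -1.000e-03 -1.720e-01] [ 0.9  0.1 -0.7] w 45.0 0.0 j [ 0.09  0.48 -0.25  1.25  0.12  1.43 -1.89]
slide [-16.25 -31.25  19.13] rot [-0.    -0.001 -0.272]
slide [-16.26 -31.24  32.33] rot [-0.    -0.001 -0.272]
```

View pics/s1.png

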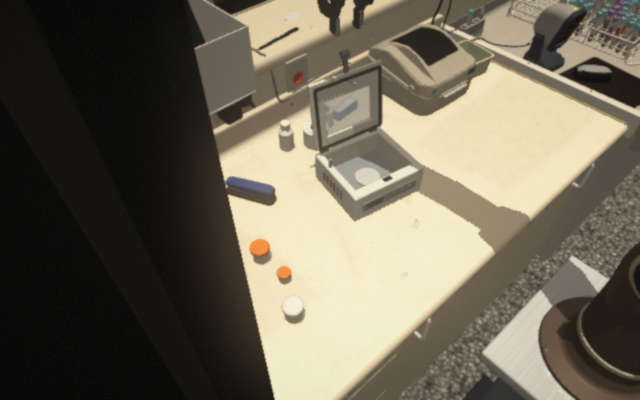

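The hatch rests wide open, and the plate shows inside the chamber at (368,177). Next I go above the cup.

Call:
servo_tool(steps=[{"slide": [-5,-2,0],"delta_rot": [0,0,0],"grip": 7.5},{"slide": [-16.25,-31.25,0],"delta_rot": [0,0,-0.272],"grip": 7.5},{"slide": [-16.25,-31.25,0],"delta_rot": [0,0,-0.272],"grip": 7.5},{"slide": [-16.25,-31.25,5],"delta_rot": [0,0,-0.272],"grip": 7.5},{"slide": [-16.25,-31.25,10],"delta_rot": [0,0,-0.272],"grip": 7.5},{"slide": [-16.25,-31.25,15],"delta_rot": [0,0,-0.272],"grip": 7.5},{"slide": [-16.25,-31.25,22],"delta_rot": [0,0,-0.272],"grip": 7.5},{"slide": [-16.25,-31.25,22],"delta_rot": [0,0,-0.272],"grip": 7.5},{"slide": [-16.25,-31.25,22],"delta_rot": [0,0,-0.272],"grip": 7.5},{"slide": [-16.25,-31.25,22],"delta_rot": [0,0,-0.272],"grip": 7.5}])

```text
time: 9.45
tool_pos: [581.1, 328.8, 122.3]
orientation: [3.142, -0.001, 0.099]
wrist_force: [0.1, 0.7, 0.1]
gripper_width: 75.0
grasp_force: 0.0
```

```bash
python3 - <<'E'
from h import *
im,d,P=cloud('top'); cv2.imwrite('pics/t2.png',cv2.resize(im[140:290,340:480,::-1],None,fx=4,fy=4)); np.save('top2',P)
im,d,P=cloud('scene'); h=cv2.cvtColor(im,cv2.COLOR_RGB2HSV).astype(int)
m=(h[...,0]<18)&(h[...,1]>170)&(h[...,2]>100)&(P[...,2]>36)&(P[...,2]<48)
q=P[m]; print('lid',len(q),((np.nanpercentile(q,2,axis=0)+np.nanpercentile(q,98,axis=0))/2).round(1),np.ptp(q,0).round(1))
E
python3 go.py 580.5 329.5 14 0.1
```

```text
lid 175 [577.5 331.2  40.3] [34.3 33.4  6.9]
t 9.55 [582.3 328.9 124.1] [-3.14  -0.004  0.098] [ 0.5 -1.4  0.5] w 75.0 0.0 j [-0.34  0.61 -0.37  1.57  0.25  1.   -2.26]
slide [-0.21 -0.07 11.01] rot [-0.001 -0.004 -0.002]
```

View pics/t2.png

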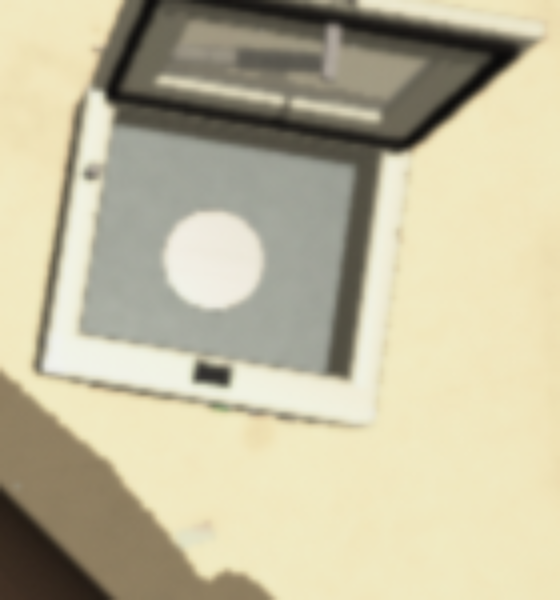

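The open chamber shows the plate as a light disc at crop (213,260), about pixel (393.4,205) in the full image.

Call:
servo_tool(steps=[{"slide": [-0.2,-0.1,5],"delta_rot": [0,0,0],"grip": 7.5},{"slide": [-0.2,-0.1,8.5],"delta_rot": [0,0,0],"grip": 7.5},{"slide": [-0.2,-0.1,10.9],"delta_rot": [0,0,0],"grip": 7.5},{"slide": [-0.2,-0.1,10.9],"delta_rot": [0,0,0],"grip": 7.5},{"slide": [-0.2,-0.1,10.9],"delta_rot": [0,0,0],"grip": 7.5},{"slide": [-0.2,-0.1,10.9],"delta_rot": [0,0,0],"grip": 3.8},{"slide": [-0.2,-0.1,10.9],"delta_rot": [0,0,0],"grip": 3.8},{"slide": [-0.2,-0.1,10.9],"delta_rot": [0,0,0],"grip": 3.8},{"slide": [-0.2,-0.1,10.9],"delta_rot": [0,0,0],"grip": 3.8},{"slide": [-0.2,-0.1,10.9],"delta_rot": [0,0,0],"grip": 3.8}])

```text
time: 10.8
tool_pos: [579.1, 330.3, 13.7]
orientation: [-3.141, -0.002, 0.1]
wrist_force: [-1.2, -0.3, 6.0]
gripper_width: 40.1
grasp_force: 24.5
```

```bash
python3 - <<'E'
from h import *
c=imaging.camera_info('top'); T=np.array(c['pose'])
im=cv2.imread('pics/t2.png'); hsv=cv2.cvtColor(im,cv2.COLOR_BGR2HSV)
m=(im.min(2)>195).astype(np.uint8); m[:190]=0;m[330:]=0; m[:,:130]=0; m[:,310:]=0
n,l,s,ce=cv2.connectedComponentsWithStats(m); i=1+np.argmax(s[1:,4]); print(s[i],ce[i])
u=340+(ce[i][0]+.5)/4-.5; v=140+(ce[i][1]+.5)/4-.5
d=T[:3,:3]@np.array([(u-c['cx'])/c['fx'],-(v-c['cy'])/c['fy'],-1]); o=T[:3,3]
print(u,v,(o+d*(24-o[2])/d[2]).round(1),2*np.sqrt(s[i,4]/np.pi)/4*918/c['fx'])
P=np.load('top2.npy'); print(P[int(round(v)),int(round(u))])
E
python3 go.py
```

```text
[ 165  213   96   95 7304] [212.70618839 259.79983571]
392.8015470974808 204.57495892661555 [584.6  10.2  24. ] 56.98347563466811
[583.64928405   9.61001727  23.25683171]
t 10.8 [579.1 330.3  13.7] [-3.141e+00 -2.000e-03  1.000e-01] [-1.2 -0.3  6. ] w 40.1 24.5 j [-0.37  0.74 -0.34  1.64  0.31  0.81 -2.31]
```

```bash
python3 go.py 584.3 10.4 150 -.172 584.3 10.4 42 -.172
```

```text
t 10.8 [579.1 330.3  13.7] [-3.141e+00 -2.000e-03  1.000e-01] [-1.2 -0.3  6. ] w 40.1 24.5 j [-0.37  0.74 -0.34  1.64  0.31  0.81 -2.31]
slide [ -2.64  31.88 -13.64] rot [-0.001 -0.002  0.272]
slide [-2.66 31.88 -2.84] rot [-0.001 -0.002  0.272]
```

Call:
servo_tool(steps=[{"slide": [0,0,-2],"delta_rot": [0,0,0],"grip": 3.8},{"slide": [0,0,-6],"delta_rot": [0,0,0],"grip": 3.8},{"slide": [0,0,-11],"delta_rot": [0,0,0],"grip": 3.8},{"slide": [0,0,-14],"delta_rot": [0,0,0],"grip": 3.8},{"slide": [0,0,-14],"delta_rot": [0,0,0],"grip": 3.8}], force=25)

```text
time: 11.42
tool_pos: [579.8, 331.2, 156.9]
orientation: [-3.139, -0.006, 0.1]
wrist_force: [-0.1, -0.5, -1.9]
gripper_width: 40.1
grasp_force: 25.4
```

Call:
servo_tool(steps=[{"slide": [-0.3,3,0],"delta_rot": [0,0,0.03],"grip": 3.8},{"slide": [-0.7,8,0],"delta_rot": [0,0,0.07],"grip": 3.8},{"slide": [-1.1,13,0],"delta_rot": [0,0,0.12],"grip": 3.8},{"slide": [-1.5,18,0],"delta_rot": [0,0,0.16],"grip": 3.8},{"slide": [-1.9,23,0],"delta_rot": [0,0,0.2],"grip": 3.8},{"slide": [-2.3,28,0],"delta_rot": [0,0,0.24],"grip": 3.8},{"slide": [-2.6,31,0],"delta_rot": [0,0,0.27],"grip": 3.8},{"slide": [-2.65,31.9,0],"delta_rot": [0,0,0.272],"grip": 3.8},{"slide": [-2.65,31.9,0],"delta_rot": [0,0,0.272],"grip": 3.8},{"slide": [-2.65,31.9,0],"delta_rot": [0,0,0.272],"grip": 3.8}])

```text
time: 12.68
tool_pos: [583.7, 12.1, 152.2]
orientation: [-3.141, 0.0, -0.169]
wrist_force: [1.7, 0.5, -0.3]
gripper_width: 39.6
grasp_force: 25.4
```

```bash
python3 - <<'E'
from h import *
im,d,P=cloud('scene'); cv2.imwrite('pics/s2.png',cv2.resize(im[40:240,280:460,::-1],None,fx=3,fy=3))
E
python3 go.py 584.3 10.4 70 -.172 584.3 10.4 40 -.172
```

```text
t 12.725 [583.7  12.  152.2] [-3.141  0.    -0.169] [-0.2  0.4 -0.4] w 39.8 25.4 j [ 0.12  0.44 -0.29  1.77  0.15  0.95 -1.98]
slide [0.09 0.15 8.22] rot [-0.001  0.     0.003]
slide [ 0.09  0.16 11.22] rot [-0.001  0.     0.003]
```

View pics/s2.png

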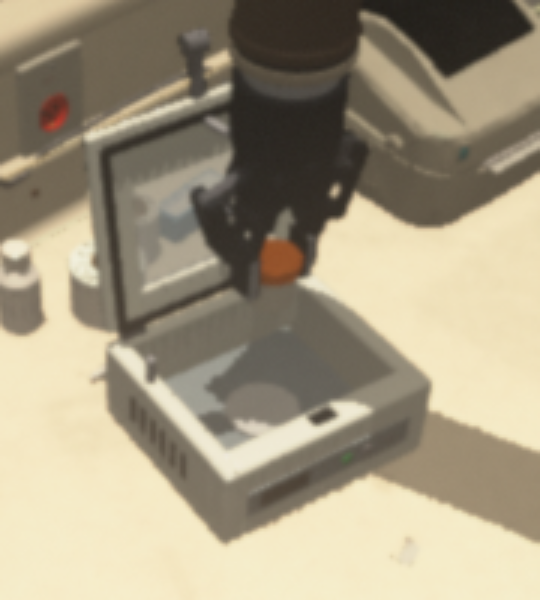

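The cup hangs upright by its lid, over the plate. I lower it.

Call:
servo_tool(steps=[{"slide": [0.1,0.15,3],"delta_rot": [0,0,0],"grip": 3.8},{"slide": [0.1,0.15,6],"delta_rot": [0,0,0],"grip": 3.8},{"slide": [0.1,0.15,9],"delta_rot": [0,0,0],"grip": 3.8},{"slide": [0.1,0.15,10.5],"delta_rot": [0,0,0],"grip": 3.8},{"slide": [0.1,0.15,11.1],"delta_rot": [0,0,0],"grip": 3.8},{"slide": [0.1,0.15,11.35],"delta_rot": [0,0,0],"grip": 3.8},{"slide": [0.1,0.15,11.4],"delta_rot": [0,0,0],"grip": 3.8},{"slide": [0.1,0.15,11.4],"delta_rot": [0,0,0],"grip": 3.8}])

```text
time: 13.72
tool_pos: [585.0, 8.3, 39.1]
orientation: [-3.141, -0.001, -0.172]
wrist_force: [-0.1, -0.3, -0.4]
gripper_width: 39.7
grasp_force: 25.4
```

Call:
servo_tool(steps=[{"slide": [0,-0.1,0.1],"delta_rot": [0,0,0],"grip": 3.8},{"slide": [0,-0.1,0.15],"delta_rot": [0,0,0],"grip": 3.8},{"slide": [0,-0.1,0.15],"delta_rot": [0,0,0],"grip": 3.8}])

```text
time: 14.1
tool_pos: [585.2, 9.1, 37.7]
orientation: [3.141, -0.001, -0.172]
wrist_force: [-2.2, -0.7, 6.6]
gripper_width: 40.2
grasp_force: 25.8
```

Contact. I release slowly, then go up.

Call:
servo_tool(steps=[{"slide": [0,0,-0.05],"delta_rot": [0,0,0],"grip": 4.5},{"slide": [0,0,-0.05],"delta_rot": [0,0,0],"grip": 5.5},{"slide": [0,0,-0.05],"delta_rot": [0,0,0],"grip": 6.5},{"slide": [0,0,-0.05],"delta_rot": [0,0,0],"grip": 6.5},{"slide": [0,0,-3],"delta_rot": [0,0,0],"grip": 6.5},{"slide": [0,0,-9],"delta_rot": [0,0,0],"grip": 6.5},{"slide": [0,0,-15],"delta_rot": [0,0,0],"grip": 6.5},{"slide": [-6,0,-21],"delta_rot": [0,0,0],"grip": 6.5},{"slide": [-12,0,-27],"delta_rot": [0,0,0],"grip": 6.5},{"slide": [-18,0,-31],"delta_rot": [0,0,0],"grip": 6.5},{"slide": [-18,0,-31],"delta_rot": [0,0,0],"grip": 6.5}])

```text
time: 15.48
tool_pos: [405.7, 40.5, 348.3]
orientation: [3.142, -0.001, -0.172]
wrist_force: [0.6, -0.6, 0.3]
gripper_width: 64.9
grasp_force: 0.0
```

```bash
python3 - <<'E'
from h import *
im,d,P=cloud('top'); cv2.imwrite('pics/t3.png',cv2.resize(im[140:290,340:480,::-1],None,fx=4,fy=4))
h=cv2.cvtColor(im,cv2.COLOR_RGB2HSV).astype(int)
m=(h[...,0]<18)&(h[...,1]>150)&(h[...,2]>60); m[:,:340]=0; m[:160]=0; m[250:]=0; m[:,440:]=0
v,u=np.where(m); q=P[m]; z=np.nanmedian(q[:,2]); print(len(u),u.mean(),v.mean(),np.nanmedian(q,0))
# knob of the open hatch
k=(P[...,2]>275)&(P[...,2]<310); k[:,:370]=0;k[:,460:]=0; k[:100]=0;k[200:]=0; q=P[k]; print(len(q),np.nanmean(q,0) if len(q) else '',np.ptp(q,0) if len(q) else '')
E
python3 go.py 690 -8 330 -.172 690 -8 272 -.172
```

```text
242 396.2190082644628 202.26859504132233 [587.03599689  10.36705951  64.66232491]
119 [692.44025429  -8.27321882 294.24331107] [16.75241221 18.78226351 25.07991947]
t 15.525 [402.9  42.1 352.4] [-3.141 -0.005 -0.17 ] [-2.9  1.1  1.9] w 64.5 0.0 j [ 0.16 -0.05 -0.36  1.88 -0.02  1.31 -1.94]
slide [29.13  0.08  2.38] rot [-0.    -0.005  0.002]
slide [29.1   0.09  8.18] rot [-0.    -0.005  0.002]
```

View pics/t3.png

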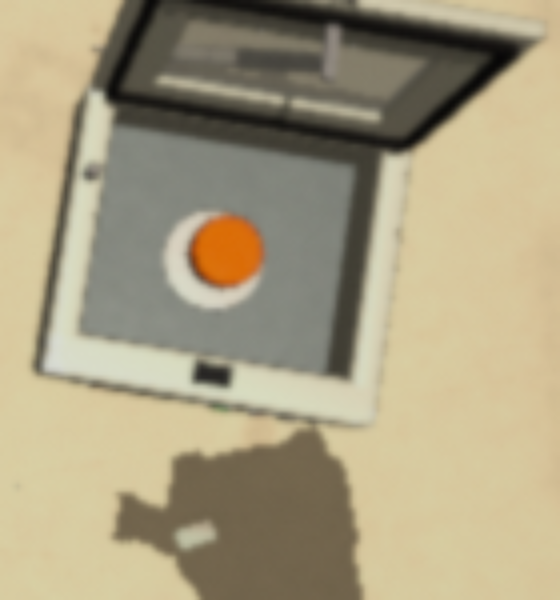

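The cup stands upright on the plate, about 3 mm off centre. Next I take hold of the knob again.

Call:
servo_tool(steps=[{"slide": [6,0,0],"delta_rot": [0,0,0],"grip": 4.5},{"slide": [12,0,0],"delta_rot": [0,0,0],"grip": 4.5},{"slide": [18,0,0],"delta_rot": [0,0,0],"grip": 4.5},{"slide": [24,0,0],"delta_rot": [0,0,0],"grip": 4.5},{"slide": [28,0.05,0],"delta_rot": [0,0,0],"grip": 4.5},{"slide": [29.2,0.05,0],"delta_rot": [0,0,0],"grip": 4.5},{"slide": [29.2,0.05,0],"delta_rot": [0,0,0],"grip": 4.5},{"slide": [29.2,0.05,0],"delta_rot": [0,0,0],"grip": 4.5}])

```text
time: 16.52
tool_pos: [694.0, -9.9, 347.4]
orientation: [-3.141, -0.0, -0.172]
wrist_force: [-0.2, 0.0, 0.3]
gripper_width: 44.8
grasp_force: 0.0
```

```bash
python3 go.py 692 -8.5 271 -.172
```

```text
t 16.525 [694.   -9.9 347.4] [-3.141 -0.    -0.172] [-0.2  0.   0.3] w 44.8 0.0 j [ 0.12  0.49 -0.29  1.22  0.14  1.45 -1.89]
slide [-0.22 -0.1   7.64] rot [-0. -0.  0.]
```

Call:
servo_tool(steps=[{"slide": [-0.2,-0.1,3],"delta_rot": [0,0,0],"grip": 4.5},{"slide": [-0.2,-0.1,6],"delta_rot": [0,0,0],"grip": 4.5},{"slide": [-0.2,-0.1,7.6],"delta_rot": [0,0,0],"grip": 4.5},{"slide": [-0.2,-0.1,7.6],"delta_rot": [0,0,0],"grip": 4.5},{"slide": [-0.2,-0.1,7.6],"delta_rot": [0,0,0],"grip": 1.6},{"slide": [-0.2,-0.1,7.6],"delta_rot": [0,0,0],"grip": 1.6},{"slide": [-0.2,-0.1,7.6],"delta_rot": [0,0,0],"grip": 1.6},{"slide": [-0.2,-0.1,7.6],"delta_rot": [0,0,0],"grip": 1.6}], force=25)

```text
time: 17.52
tool_pos: [693.6, -9.9, 272.5]
orientation: [3.141, -0.002, -0.173]
wrist_force: [-2.5, -2.5, 5.8]
gripper_width: 17.6
grasp_force: 25.7
```

```bash
python3 go.py; python3 -c "
import numpy as np
a=1.72
for t in np.linspace(a,.33,21)[1:]: print(round(t,2),(20.5*(np.cos(a)-np.cos(t))).round(2),(-20.5*(np.sin(t)-np.sin(a))).round(2))"
```

```text
t 17.525 [693.6  -9.9 272.5] [ 3.141e+00 -2.000e-03 -1.730e-01] [-2.5 -2.5  5.8] w 17.6 25.7 j [ 0.13  0.52 -0.29  1.34  0.15  1.3  -1.91]
1.65 -1.42 -0.16
1.58 -2.84 -0.23
1.51 -4.26 -0.19
1.44 -5.68 -0.06
1.37 -7.09 0.17
1.3 -8.47 0.5
1.23 -9.83 0.93
1.16 -11.16 1.45
1.09 -12.45 2.05
1.02 -13.69 2.75
0.96 -14.88 3.53
0.89 -16.01 4.39
0.82 -17.09 5.33
0.75 -18.09 6.34
0.68 -19.02 7.42
0.61 -19.87 8.56
0.54 -20.65 9.76
0.47 -21.33 11.01
0.4 -21.93 12.3
0.33 -22.44 13.63
```

Call:
servo_tool(steps=[{"slide": [-1.42,0,-0.16],"delta_rot": [0,0,0],"grip": 1.6},{"slide": [-2.84,0,-0.23],"delta_rot": [0,0,0],"grip": 1.6},{"slide": [-4.26,0,-0.19],"delta_rot": [0,0,0],"grip": 1.6},{"slide": [-5.68,0,-0.06],"delta_rot": [0,0,0],"grip": 1.6},{"slide": [-7.09,0,0.17],"delta_rot": [0,0,0],"grip": 1.6},{"slide": [-8.47,0,0.5],"delta_rot": [0,0,0],"grip": 1.6},{"slide": [-9.83,0,0.93],"delta_rot": [0,0,0],"grip": 1.6},{"slide": [-11.16,0,1.45],"delta_rot": [0,0,0],"grip": 1.6},{"slide": [-12.45,0,2.05],"delta_rot": [0,0,0],"grip": 1.6},{"slide": [-13.69,0,2.75],"delta_rot": [0,0,0],"grip": 1.6},{"slide": [-14.88,0,3.53],"delta_rot": [0,0,0],"grip": 1.6},{"slide": [-16.01,0,4.39],"delta_rot": [0,0,0],"grip": 1.6},{"slide": [-17.09,0,5.33],"delta_rot": [0,0,0],"grip": 1.6},{"slide": [-18.09,0,6.34],"delta_rot": [0,0,0],"grip": 1.6},{"slide": [-19.02,0,7.42],"delta_rot": [0,0,0],"grip": 1.6},{"slide": [-19.87,0,8.56],"delta_rot": [0,0,0],"grip": 1.6},{"slide": [-20.65,0,9.76],"delta_rot": [0,0,0],"grip": 1.6},{"slide": [-21.33,0,11.01],"delta_rot": [0,0,0],"grip": 1.6},{"slide": [-21.93,0,12.3],"delta_rot": [0,0,0],"grip": 1.6},{"slide": [-22.44,0,13.63],"delta_rot": [0,0,0],"grip": 1.6}])

```text
time: 20.02
tool_pos: [471.8, 29.6, 133.6]
orientation: [-3.141, -0.0, -0.172]
wrist_force: [0.6, 0.5, 0.4]
gripper_width: 17.2
grasp_force: 26.4
```

Call:
servo_tool(steps=[{"slide": [0,0,0],"delta_rot": [0,0,0],"grip": 4.5},{"slide": [0,0,0],"delta_rot": [0,0,0],"grip": 4.5},{"slide": [0,0,0],"delta_rot": [0,0,0],"grip": 4.5},{"slide": [0,0,-5],"delta_rot": [0,0,0],"grip": 4.5},{"slide": [0,0,-8],"delta_rot": [0,0,0],"grip": 4.5},{"slide": [0,0,-8],"delta_rot": [0,0,0],"grip": 0},{"slide": [5.6,0,-8],"delta_rot": [0,0,0],"grip": 0},{"slide": [5.6,0,-6],"delta_rot": [0,0,0],"grip": 0},{"slide": [5.6,0,-4],"delta_rot": [0,0,0],"grip": 0},{"slide": [5.6,0,-4],"delta_rot": [0,0,0],"grip": 0},{"slide": [5.6,0,-4],"delta_rot": [0,0,0],"grip": 0}])

```text
time: 21.4
tool_pos: [527.4, 19.9, 174.7]
orientation: [-3.142, -0.0, -0.172]
wrist_force: [-0.3, -0.1, 0.1]
gripper_width: -0.1
grasp_force: 0.0
```

```bash
python3 - <<'E'
from h import *
im,d,P=cloud('scene'); 
h=cv2.cvtColor(im,cv2.COLOR_RGB2HSV).astype(int)
m=(h[...,0]>100)&(h[...,0]<125)&(h[...,1]>150)&(h[...,2]>80); m[:,:350]=0; m[:120]=0;m[220:]=0
print(m.sum(),np.nanmedian(P[m],0))
E
python3 go.py 527 20.5 145 -.172 521 21.7 89 -.172
```

```text
0 [nan nan nan]
t 21.45 [527.5  19.8 175.1] [-3.141e+00 -1.000e-03 -1.720e-01] [ 0.2 -0.8  1. ] w -0.1 0.0 j [ 0.15  0.33 -0.34  1.88  0.13  0.95 -2.  ]
slide [-0.07 -0.06  3.01] rot [-0.    -0.001 -0.   ]
slide [-0.68 -0.07  8.61] rot [-0.    -0.001 -0.   ]
  return np.nanmean(a, axis, out=out, keepdims=keepdims)
```

Call:
servo_tool(steps=[{"slide": [0,-0.05,2],"delta_rot": [0,0,0],"grip": 0},{"slide": [0,-0.05,3],"delta_rot": [0,0,0],"grip": 0},{"slide": [-0.05,-0.05,3.8],"delta_rot": [0,0,0],"grip": 0},{"slide": [-0.2,-0.05,4.6],"delta_rot": [0,0,0],"grip": 0},{"slide": [-0.3,-0.05,5.4],"delta_rot": [0,0,0],"grip": 0},{"slide": [-0.4,-0.05,6.2],"delta_rot": [0,0,0],"grip": 0},{"slide": [-0.5,-0.05,7.0],"delta_rot": [0,0,0],"grip": 0},{"slide": [-0.6,-0.05,7.8],"delta_rot": [0,0,0],"grip": 0},{"slide": [-0.65,-0.05,8.3],"delta_rot": [0,0,0],"grip": 0},{"slide": [-0.65,-0.05,8.6],"delta_rot": [0,0,0],"grip": 0},{"slide": [-0.65,-0.05,8.7],"delta_rot": [0,0,0],"grip": 0},{"slide": [-0.65,-0.05,8.7],"delta_rot": [0,0,0],"grip": 0}])

```text
time: 22.95
tool_pos: [521.4, 21.4, 89.0]
orientation: [3.141, -0.001, -0.172]
wrist_force: [-4.8, -1.0, 17.1]
gripper_width: -0.1
grasp_force: 8.8
```

Firm stop at z 89, as on the first push. I lift off and check.

Call:
servo_tool(steps=[{"slide": [0,0,-1],"delta_rot": [0,0,0],"grip": 0},{"slide": [0,0,-4],"delta_rot": [0,0,0],"grip": 0},{"slide": [0,0,-9],"delta_rot": [0,0,0],"grip": 0},{"slide": [-6,0,-14],"delta_rot": [0,0,0],"grip": 0},{"slide": [-12,0,-18],"delta_rot": [0,0,0],"grip": 0},{"slide": [-16,0,-20],"delta_rot": [0,0,0],"grip": 0},{"slide": [-16,0,-20],"delta_rot": [0,0,0],"grip": 0},{"slide": [-16,0,-20],"delta_rot": [0,0,0],"grip": 0}])

```text
time: 23.95
tool_pos: [363.5, 48.6, 287.9]
orientation: [3.141, -0.002, -0.172]
wrist_force: [1.2, -0.2, -0.5]
gripper_width: 0.0
grasp_force: 0.0
```

```bash
python3 - <<'E'
from h import *
im,d,P=cloud('top'); cv2.imwrite('pics/t4.png',cv2.resize(im[100:300,200:480,::-1],None,fx=2.8,fy=2.8))
h=cv2.cvtColor(im,cv2.COLOR_RGB2HSV).astype(int)
m=(h[...,0]>100)&(h[...,0]<125)&(h[...,1]>150)&(h[...,2]>80); m[:,:350]=0; m[:180]=0;m[260:]=0
print('pad',m.sum(),np.nanmedian(P[m],0))
m=(h[...,0]<18)&(h[...,1]>60)&(h[...,2]>60); m[:,:370]=0;m[:,435:]=0;m[:170]=0;m[225:]=0
v,u=np.where(m); print(len(u),u.mean() if len(u) else 0,v.mean() if len(v) else 0)
E
python3 go.py
```

```text
pad 76 [520.75348715  21.29881509  94.8903547 ]
0 0 0
t 24.0 [363.8  48.5 287.3] [ 3.142 -0.    -0.173] [ 0.  -0.1 -0.2] w 0.0 0.0 j [ 0.17 -0.08 -0.4   2.05 -0.03  1.16 -1.96]
```

View pics/t4.png

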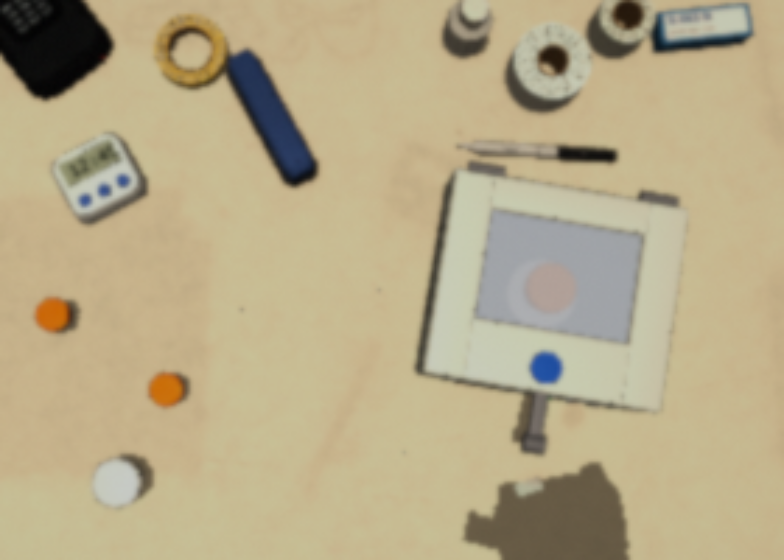

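The hatch is latched, with the pad back at z 94.9. The cup shows through the window at (550,288) in its place on the plate, and the bystanders have not moved.

```bash
python3 -c "
from rig import bot; print(bot.finish_job())"
```

```text
the job is handed in; nothing more can be done
None
```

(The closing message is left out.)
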